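# Open the filler cap of the spray gun's pressure tank

### The arm

A 6-joint arm with a two-finger parallel gripper is mounted at the origin on the work surface. World frame = base frame: x ahead of the robot, y to its left, z up, the work surface at z = 0. Lengths are in mm, angles in rad, forces in N, time in s.
With the tool pointing down it reaches from about 350 to 975 mm from the base axis. Payload 7.1 kg.
Tool frame: the origin (TCP) lies on the front face of the gripper's body, between the roots of the fingers; the fingertips stand 80 mm ahead of it and the grasp point (between the pads) lies 61 mm ahead of it; z points along the fingers, y is the line along which they close (so a half turn about z gives the same grasp; the last joint's range is limited). The gripper opens to 88 mm and grips with 3 to 60 N. Pads are 20 mm wide; open, the fingers measure 115 mm over their backs; the gripper's body (75 mm by 178 mm) begins 61 mm behind the grasp point.
Start: joints at [1.215, 0.423, 1.63, -0, 1.089, -0.019], TCP at [206.511, 589.88, 302.675] pointing down, gripper open.
Joint ranges: [-3, 3], [-0.9, 2.11], [0.09, 2.58], [-1.31, 4.45], [0.11, 2.69], [-2.54, 2.54]. Speed limits (rad/s): [2.39, 2.39, 3.01, 3.14, 3.14, 3.14].

### API

Orientations are given as a rotation vector (axis times angle).
In Python, from workcell import readout, vision, close_job gives the robot as it stands.
- The arm moves only by the tool servo_tool, never from a script. Its argument "plan" is a list that holds one entry, the list of rows, each a list of 7 numbers: the gripper command: -1 is fully open, 1 is shut, values between are in proportion, then the shift along the world's x, y, z in units of 40 mm (1.0 is 40 mm), then the turn, a rotation vector about the world's x, y, z in units of 5 degrees (1.0 is 5 degrees). A call has 1 to 5 rows; each row shifts and turns the commanded pose from where the row before left it; what a row does not reach is not made up. A row lasts 1/12 s, in which the tool goes at most 41.7 mm and 7.16 degrees, less where a joint would pass 70% of its speed; a pose out of reach is approached as far as the arm can. A call is refused whole if a number of a shift passes 1 or a number of a turn 1, either way. A call with a gripper value outside its range is refused whole. The fingers move at their own pace and stop on an object; the grip force is fixed at half the most. Time passes only in rows, so rows that do not move let the fingers close. It gives the time, the measured TCP pose, the force, the opening and the grip force at its end, in the units of the state.
- readout.get_obs(): the state, without advancing time (a new reading comes with each control period).
- vision.get_image(name): name is "scene" or "top" or "wrist"; returns the picture (400x640x3 uint8, red, green, blue); there is no depth.
- vision.camera_params(name): a dict with "fx", "fy", "cx", "cy" (pixels), "D" ([k1, k2, p1, p2, k3] as OpenCV has them; the pictures are not rectified), "rvec" (rotation vector, rad) and "tvec" (3), from world to camera coordinates, as OpenCV has them; the wrist camera has in their place "hand_eye" (4x4, takes a point from camera to tool coordinates, whose origin is the TCP and whose axes are the flange's). Camera axes: x right, y down, z forward; pixel columns grow to the right and rows downward; lengths in mm; the calibration is good to about 2 mm. A picture is of the moment at which its call begins: read the wrist's pose just before it. camera_params takes no time and is no camera call.
- close_job(): hands the job in; it is judged then, once.
The state is a dict: "t": time; "qpos": joint angles; "qvel": joint speeds; "joint_torque": joint torques, N m; "ee_pos": TCP position; "orientation": TCP orientation; "ft_force": force on the tool from outside, world axes, zero at the start; "moment": the same for the moment, N m; "width": finger opening in mm; "grasp_force": force on a finger pad.
Only numpy, scipy, OpenCV 4.12 (cv2) and the standard library are available. Lean on these libraries where they do the work, as an engineer would, in place of code of your own. Each camera call takes 0.05 s, during which the arm holds its last target. There are 200 camera calls.

### The job

Open the steel pressure tank for refilling: turn its filler cap anticlockwise just up to the first stop and keep it lightly turned against that stop for a full second while the pressure bleeds off, then press the cap down, turn it on past the stop and lift it off. Lay the cap down gently, grip upwards, flat inside the steel tray. Go by feel: do not wrench the cap against the stop, ram it down onto the neck or bang it into the tray, and leave the other things on the bench where they are.

Things in the scene. Friction and masses are not known exactly. Their poses are not given: they have to be found in the camera images.
- cap: bayonet pressure cap on the tank: ribbed steel skirt 59 mm across, 25 mm high, with a straight black wing grip across its flat top, 52 mm long (cap's x), 12 mm thick (y), 28 mm high; 53 mm over all, 0.15 to 0.24 kg. Origin: centre of the skirt's lower edge, z up along the turning axis. It starts on the neck, done up by an unknown amount
- cap_grip (a point): point on the cap's axis in the wing grip, 48 mm above the cap's origin, 5 mm below the grip's top, 23 mm above the flat top. Turning anticlockwise (from above): a hard first stop, hidden under the skirt, comes after 0.3 to 0.6 rad. Free turning takes up to 0.2 N m; at the stop this rises steeply: 0.3 to 0.6 N m in all is a firm touch. Over 35 N on a lug (from 0.8 N m) is wrenching
- cap_top (a point): centre of the cap's flat top, 25 mm above its origin. A spring lifts the cap: pushed down with 10 to 13 N it sinks 3.5 to 6 mm, and from 3.5 mm down it can be turned past the first stop. At 6 mm (13 N) it bottoms on the neck's shoulder; over 25 N more is ramming. From 0.7 rad past the first stop (to 1.8) it is free: let up, it rises to 3 mm over its closed height
- tank: stainless pressure tank, 144 mm across (lid 164 mm, clamps to 190 mm), lid top 160 mm up, fixed to the bench by a square base plate of 190 mm. Origin: centre of the plate's underside. The small gauge and relief valve on the lid's edge stay lower than the cap's flat top; a ball valve sticks out to 140 mm from the axis, 55 mm up. The neck's bayonet may be clocked at any angle to the tank
- tank_neck (a point): centre of the neck's flat shoulder on the tank's lid, 172 mm above the bench. The closed cap's lower edge stands 6 mm above it. The neck's tube rises 18 mm from here inside the cap; a freed cap lifts straight up and is clear of the tube with its lower edge 20 mm above this point
- tray: flat steel parts tray fixed to the bench, empty, 200 mm (x) by 160 mm (y) outside, walls 3 mm thick and 18 mm high, floor 3 mm above the bench; origin: centre of its underside. It stands to the left or to the right of the tank. Setting the cap down in it with more than 70 N (as by dropping it 30 mm) is banging
- bowl: loose unglazed clay bowl, 120 mm across and 62 mm high, origin at the centre of its foot; on the side of the tank where the tray is not; leave alone
- bottle: loose blue paint bottle, 52 mm across, 130 mm high, origin at the centre of its foot, beyond the tank; leave alone
- sanding_block: loose cork sanding block 110 by 65 by 30 mm, origin at the centre of its underside, beyond the tank; leave alone
- spray_can: loose aluminium spray can with a white cap, 62 mm across and 192 mm high, origin at the centre of its foot, beyond the tank; leave alone
Not all that is in view belongs to the job. Leave any blue, red or yellow look-alike of the cap alone.

How it is judged (in metres and radians):
On the way, in this order (a step that is already met when the one before it is completed fails the run):
1. the cap's lugs are held against the first stop for a full second, so that the pressure bleeds off ((contact force between cap and neck_c1 above 0.5 N or contact force between cap and neck_c2 above 0.5 N)), for 1 s.
2. the cap has been released and lifted clear of the neck (z of cap in the frame of tank above 0.195 m), for 0.1 s.
At the end, for the whole second after the job is handed in: the cap lies at rest flat on the tray's floor, wholly inside the tray's walls (its axis within 68 mm by 48 mm of the tray's centre), grip upwards (within 0.1 rad), its skirt within 4 mm of the floor (x of cap in the frame of tray between -0.068 and 0.068 m and y of cap in the frame of tray between -0.048 and 0.048 m and z of cap in the frame of tray between 0 and 0.007 m and angle between cap's own z axis and vertical below 0.1 rad and linear speed of cap below 0.02 m/s); the robot touches nothing.
It fails at once if the cap is wrenched against the first stop: more than 35 N between a lug and the stop (contact force between cap and neck_c1 above 35 N or contact force between cap and neck_c2 above 35 N).
It fails at once if the cap is rammed down onto the neck's shoulder with more than 25 N (contact force between cap and neck_c0 above 25 N).
It fails at once if the cap is banged or dropped into the tray: more than 70 N between them, as from a drop of about 30 mm (contact force between cap and tray above 70 N).
It fails at once if another thing on the bench is shifted by more than 20 mm or tipped over (distance of any of bowl, bottle, sanding_block, spray_can from where it was at the start of the episode above 0.02 m or angle between any of bowl, bottle, sanding_block, spray_can's own z axis and vertical above 0.3 rad).
It also fails if it takes over 61 s, if anything falls off the work surface, if the arm or the gripper's body presses on something with over 40 N, if the wrist force passes 120 N, or if a joint passes its speed limit or range.

## Working session

There is one attempt and no reset: what is moved stays moved. The work goes in short steps, Python scripts to look and compute and a tool call to move; the robot and the scene stay as the last step left them, time stands still between calls to the robot, and variables do not carry over. Pictures are saved under pics/ and viewed, at most 10 in all, crops included, and the job is handed in when it is done.

Besides the shell and the picture viewer there is one more tool, called as name([rows], argument=value, ...), one row to a line, values as JSON. servo_tool: Moves the arm, as the interface text tells. Its arguments: {"type":"object","properties":{"plan":{"type":"array"}},"required":["plan"]}

```bash
mkdir -p pics; cat > h.py <<'E'
import numpy as np, cv2, json
from workcell import readout, vision
def save(n,f):
    im=vision.get_image(n); cv2.imwrite('pics/'+f,cv2.cvtColor(im,cv2.COLOR_RGB2BGR)); return im
def cam(n,o=None):
    p=vision.camera_params(n); K=np.array([[p['fx'],0,p['cx']],[0,p['fy'],p['cy']],[0,0,1.]]); D=np.array(p['D'],float)
    if 'hand_eye' in p:
        o=o or readout.get_obs(); H=np.array(p['hand_eye']); T=np.eye(4); T[:3,:3]=cv2.Rodrigues(np.array(o['orientation'],float))[0]; T[:3,3]=o['ee_pos']
        W=T@H; R=W[:3,:3].T; t=-R@W[:3,3]
    else: R=cv2.Rodrigues(np.array(p['rvec'],float))[0]; t=np.array(p['tvec'],float)
    return K,D,R,t
def onz(c,uv,z):
    K,D,R,t=c; q=cv2.undistortPoints(np.array([[uv]],float),K,D)[0,0]
    d=R.T@np.array([q[0],q[1],1]); o=-R.T@t; return o+d*(z-o[2])/d[2]
def proj(c,P):
    K,D,R,t=c; return cv2.projectPoints(np.array(P,float).reshape(-1,3),cv2.Rodrigues(R)[0],t,K,D)[0][:,0]
E
python3 - <<'E'
from h import *
o=readout.get_obs(); print(o)
a=save('scene','s0.png'); b=save('top','t0.png'); 
for n in('scene','top'):
    c=cam(n); print(n,-c[2].T@c[3],c[0][0,0])
E
```

```text
{'t': 0.0, 'qpos': array([ 1.21503298e+00,  4.23848049e-01,  1.63068697e+00, -1.80874633e-05,
        1.08861095e+00, -1.90321757e-02]), 'qvel': array([-0.00187512,  0.00051379,  0.00081701, -0.00211491, -0.0023587 ,
       -0.00011403]), 'joint_torque': array([ 3.72609036e-03, -5.44633126e+01, -2.73659617e+01,  6.46302430e-02,
        2.26467516e-02, -1.27993844e-04]), 'ee_pos': array([206.34797723, 589.49016174, 301.89829908]), 'orientation': array([-5.26381656e-01, -3.09690195e+00,  2.40169694e-03]), 'ft_force': array([ 0.35165443, -0.35264072, -0.35535654]), 'moment': array([-0.00325102,  0.00977012, -0.0252024 ]), 'grasp_force': 0.0, 'width': 87.88842445704933}
scene [1134.40955731  218.57251096  969.08931449] 414.1187838438825
top [486.76730463   1.2189725  995.64382543] 412.9640877764459
```

View pics/t0.png

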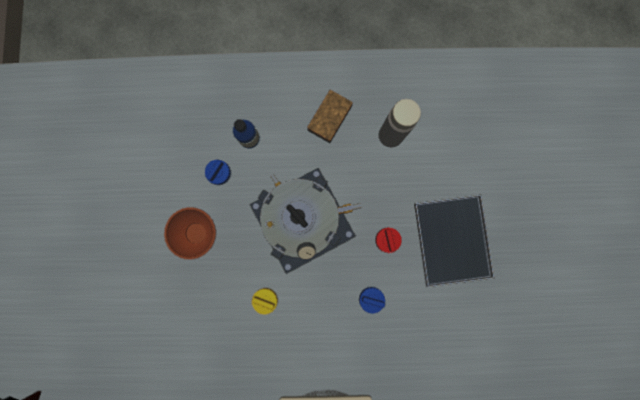

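View pics/s0.png

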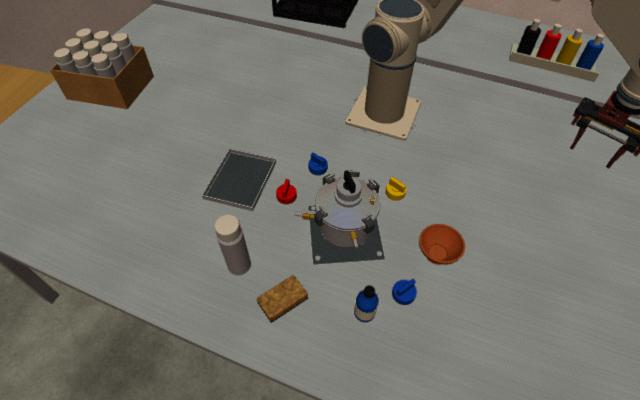

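The top view shows the steel cap with its black wing on the tank at (297,216). The look-alikes are blue (218,172) and (372,300), red (388,240) and yellow (264,302), all lying on the bench. Only the one at (297,216) is steel and sits on the tank's neck. The tray's centre is near (454,240), the bowl at (190,233). Next I'll confirm with an enlarged crop and measure.

```bash
python3 - <<'E'
from h import *
a=cv2.imread('pics/t0.png'); cv2.imwrite('pics/t0c.png',cv2.resize(a[160:280,240:360],None,fx=5,fy=5,interpolation=cv2.INTER_CUBIC))
c=cam('top'); print('cap',onz(c,(297,216),231)); print('cap scene',onz(cam('scene'),(348,177),226))
print('plate', [onz(c,p,4) for p in((319,169),(250,205),(287,272),(355,236))])
t=[onz(c,p,18)[:2] for p in((415,204),(479,196),(492,276),(427,285))]; print('tray',t,np.mean(t,0))
g=a[165:270,250:350]
E
```

```text
cap [522.656937    44.15793452 231.        ]
cap scene [518.88300502  41.48373374 226.        ]
plate [array([646.21764495,   1.60534497,   4.        ]), array([562.24029707, 170.12137924,   4.        ]), array([400.33883064,  83.04542805,   4.        ]), array([482.5292286 , -81.03461501,   4.        ])]
tray [array([ 555.14553943, -224.43613107]), array([ 570.9322147 , -378.57958616]), array([ 381.37196078, -400.11171791]), array([ 364.46568114, -245.4189929 ])] [ 467.97884901 -312.13660701]
```

View pics/t0c.png

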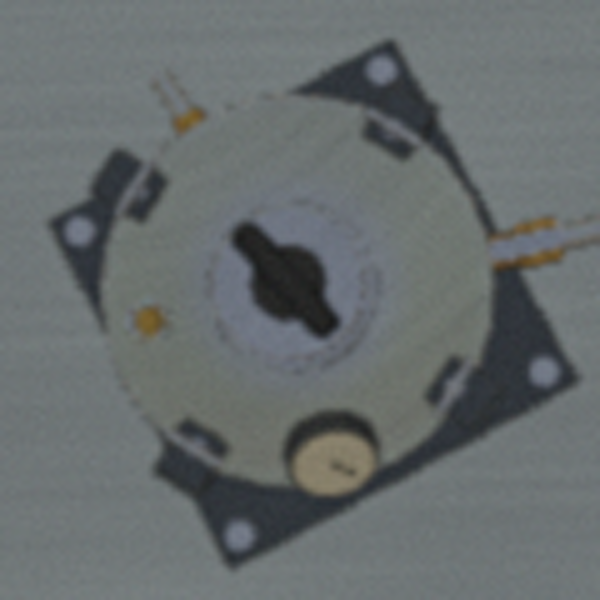

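The crop confirms the steel cap on the neck at about (522,43) mm, matching the plate's centre (522.8,43.4). The wing lies at about 42° from world x. I'm setting out to 360 mm above the bench, with yaw 71° → −48°, so that joint 6 has room to turn anticlockwise.

servo_tool([
  [[-1,0.33,-0.57,0.3,0,0,-1],[-1,0.33,-0.57,0.3,0,0,-1],[-1,0.33,-0.57,0.3,0,0,-1],[-1,0.33,-0.57,0.3,0,0,-1],[-1,0.33,-0.57,0.3,0,0,-1]],
])

```text
t: 0.52
ee_pos: [272.8, 474.6, 362.7]
orientation: [-1.19, -2.907, 0.002]
ft_force: [0.4, 0.4, -1.0]
width: 88.2
grasp_force: 0.0
```

servo_tool([
  [[-1,0.33,-0.57,0,0,0,-1],[-1,0.33,-0.57,0,0,0,-1],[-1,0.33,-0.57,0,0,0,-1],[-1,0.33,-0.57,0,0,0,-1],[-1,0.33,-0.57,0,0,0,-1]],
])

```text
t: 0.93
ee_pos: [338.8, 360.6, 362.5]
orientation: [-1.791, -2.581, 0.001]
ft_force: [0.6, 0.0, -0.1]
width: 88.2
grasp_force: 0.0
```

servo_tool([
  [[-1,0.33,-0.57,0,0,0,-1],[-1,0.33,-0.57,0,0,0,-1],[-1,0.33,-0.57,0,0,0,-1],[-1,0.33,-0.57,0,0,0,-1],[-1,0.33,-0.57,0,0,0,-1]],
])

```text
t: 1.35
ee_pos: [404.8, 246.6, 362.5]
orientation: [-2.308, -2.132, 0.001]
ft_force: [0.6, -0.7, -0.4]
width: 87.8
grasp_force: 0.0
```

servo_tool([
  [[-1,0.33,-0.57,0,0,0,-1],[-1,0.33,-0.57,0,0,0,-1],[-1,0.33,-0.57,0,0,0,-1],[-1,0.33,-0.57,0,0,0,-1],[-1,0.33,-0.57,0,0,0,-1]],
])

```text
t: 1.77
ee_pos: [470.8, 132.6, 362.5]
orientation: [-2.714, -1.581, 0.001]
ft_force: [0.3, 1.1, 0.3]
width: 87.7
grasp_force: 0.0
```

servo_tool([
  [[-1,0.32,-0.56,0,0,0,-0.94],[-1,0.32,-0.56,0,0,0,-0.94],[-1,0.32,-0.56,0,0,0,-0.94],[-1,0.32,-0.56,0,0,0,-0.94],[-1,0,0,0,0,0,0]],
])

```text
t: 2.18
ee_pos: [523.3, 41.3, 362.5]
orientation: [2.937, 1.113, 0.0]
ft_force: [0.4, 0.3, -0.0]
width: 88.2
grasp_force: 0.0
```

```bash
python3 - <<'E'
from h import *
o=readout.get_obs(); c=cam('wrist',o); im=save('wrist','w0.png'); print(o['ee_pos'],o['orientation'],o['qpos'],o['moment'])
print(-c[2].T@c[3]); print(proj(c,[[522,43.5,231],[522,43.5,203],[546,43.5,231]]))
E
```

```text
[523.33216125  41.32833743 362.45392443] [2.93650712e+00 1.11314614e+00 3.85432753e-04] [ 5.65992768e-02  2.06544770e-01  1.79143440e+00 -1.15937085e-03
  1.14302337e+00  9.03205429e-01] [-0.0054106   0.14971245 -0.01046481]
[574.22627949  86.6194053  444.4736155 ]
[[313.88729036 218.11218732]
 [314.25305305 207.44362845]
 [336.75628985 193.4236505 ]]
```

View pics/w0.png

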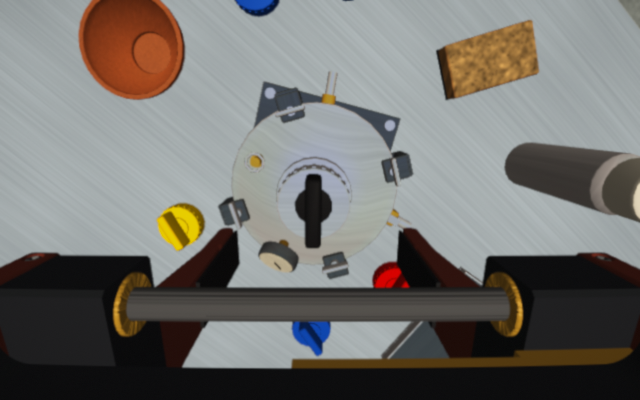

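The wrist view shows the wing from (315,176) to (312.5,247), nearly along the image column, so the yaw is right within a few degrees. It lies between the fingers.

```bash
python3 - <<'E'
from h import *
c=cam('wrist'); im=cv2.imread('pics/w0.png')
a=onz(c,(315,176),231);b=onz(c,(313,247),231); print(a,b,(a+b)/2,np.linalg.norm(a-b),np.degrees(np.arctan2(*(a-b)[1::-1])))
g=cv2.cvtColor(im,cv2.COLOR_BGR2GRAY)
for r in (180,187,195,230,240): 
    x=np.where(g[r,295:335]<40)[0]+295; print(r,x.min(),x.max())
col=np.where(g[160:260,314]<40)[0]+160; print(col.min(),col.max())
E
```

```text
[543.92286673  64.50112419 231.        ] [504.01046998  30.90760235 231.        ] [523.96666836  47.70436327 231.        ] 52.16822907192319 40.086695235736656
180 306 320
187 306 320
195 300 327
230 306 319
240 306 319
175 246
```

servo_tool([
  [[-1,0,0.05,-0.45,0,0,-0.2],[-1,0,0.05,-0.45,0,0,0],[-1,0,0,-0.45,0,0,0],[-1,0,0,-0.3,0,0,0],[-1,0,0,-0.2,0,0,0]],
])

```text
t: 2.65
ee_pos: [520.4, 49.1, 287.1]
orientation: [-2.942, -1.1, 0.004]
ft_force: [0.1, -0.7, -0.5]
width: 87.9
grasp_force: 0.0
```

servo_tool([
  [[0,0,0,0,0,0,0],[0.5,0,0,0,0,0,0],[0.6,0,0,0,0,0,0],[0.6,0,0,0,0,0,0],[0.6,0,0,0,0,0,0]],
])

```text
t: 3.07
ee_pos: [522.1, 48.4, 289.5]
orientation: [2.943, 1.098, 0.002]
ft_force: [-0.1, -0.8, -0.4]
width: 57.5
grasp_force: 0.0
```

```bash
python3 - <<'E'
from h import *
o=readout.get_obs(); im=save('wrist','w1.png'); print({k:np.round(o[k],3) for k in o})
E
```

```text
{'t': np.float64(3.067), 'qpos': array([0.07 , 0.293, 1.863, 0.   , 0.984, 0.926]), 'qvel': array([-0.003,  0.003,  0.003,  0.   , -0.001,  0.002]), 'joint_torque': array([ 5.8000e-02, -4.4110e+01, -2.5196e+01,  4.9000e-02, -5.0000e-02,
       -1.0000e-03]), 'ee_pos': array([522.065,  48.371, 289.494]), 'orientation': array([2.943e+00, 1.098e+00, 2.000e-03]), 'ft_force': array([-0.126, -0.819, -0.414]), 'moment': array([-0.046,  0.198,  0.016]), 'grasp_force': np.float64(0.0), 'width': np.float64(57.509)}
```

View pics/w1.png

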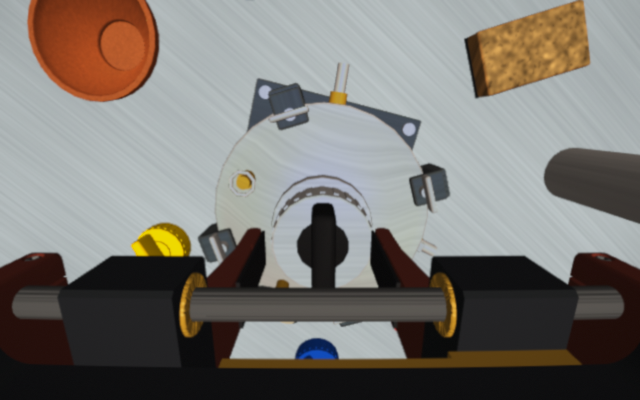

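```bash
python3 - <<'E'
from h import *
o=readout.get_obs(); c=cam('wrist',o); im=cv2.imread('pics/w1.png'); g=cv2.cvtColor(im,cv2.COLOR_BGR2GRAY)
for r in (207,215,222,280):
    x=np.where(g[r,295:350]<40)[0]+295; print(r,x.min(),x.max())
R=cv2.Rodrigues(o['orientation'])[0]; p=o['ee_pos']; print(p,R[:,0],R[:,1])
P=(onz(c,(323,207),231)+onz(c,(322.5,222),231))/2; print('wing tool-y',R[:,1]@(P-p)); e=onz(c,(323,205),231); print('end in tool x',R[:,0]@(e-p))
print('slope',R[:,1]@(onz(c,(323,207),231)-onz(c,(322.5,280),231)))
vis=cv2.resize(im[170:300,250:400],None,fx=5,fy=5,interpolation=cv2.INTER_CUBIC)
th=np.linspace(0,2*np.pi,200)
for ctr,col in (((522.7,44),(0,0,255)),((524,47.5),(0,255,0))):
    q=proj(c,np.c_[ctr[0]+29.5*np.cos(th),ctr[1]+29.5*np.sin(th),203+0*th]); q=((q-[250,170]+.5)*5).astype(np.int32)
    cv2.polylines(vis,[q],True,col,1)
cv2.imwrite('pics/w1c.png',vis)
E
```

```text
207 313 332
215 313 333
222 312 334
280 313 333
[521.99472279  48.28967892 289.39860561] [0.75581659 0.65478253 0.00105637] [ 0.65478207 -0.75581733  0.00078424]
wing tool-y 2.3400270658795823
end in tool x 29.941903316209242
slope 0.038519480421313326
```

View pics/w1c.png

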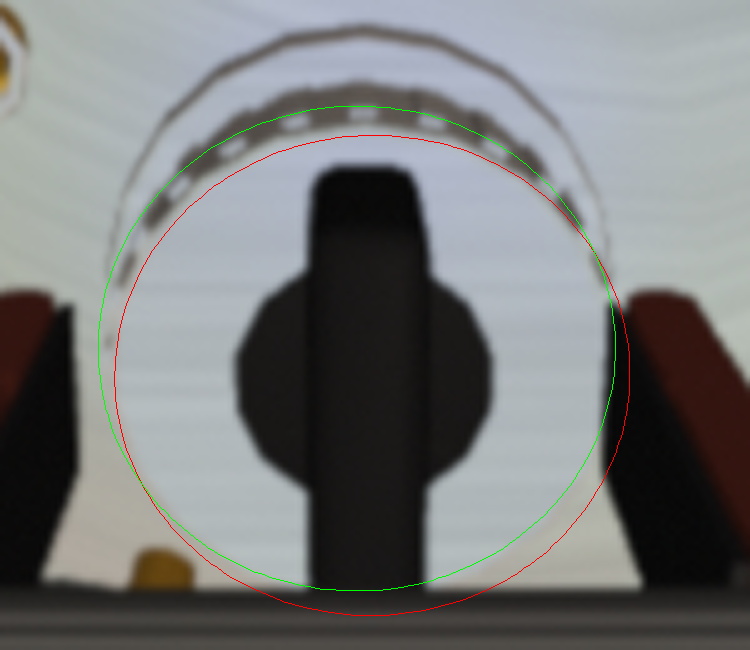

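Wing and skirt outline agree that the cap's axis is at about (523,45.8). I'm correcting by (+0.9,−2.5,−2) mm, then closing.

servo_tool([
  [[0.6,0.022,-0.063,-0.05,0,0,0],[0.6,0,0,0,0,0,0],[0.6,0,0,0,0,0,0],[0.6,0,0,0,0,0,0],[0.6,0,0,0,0,0,0]],
])

```text
t: 3.53
ee_pos: [522.6, 45.7, 286.6]
orientation: [-2.944, -1.098, 0.0]
ft_force: [0.6, 0.0, -0.5]
width: 20.7
grasp_force: 0.0
```

servo_tool([
  [[0.7,0,0,0,0,0,0],[0.75,0,0,0,0,0,0],[1,0,0,0,0,0,0],[1,0,0,0,0,0,0]],
])

```text
t: 3.87
ee_pos: [522.8, 45.6, 286.7]
orientation: [2.943, 1.098, 0.0]
ft_force: [0.6, -1.8, -0.1]
width: 11.5
grasp_force: 30.0
```

```bash
cat > st.py <<'E'
from h import *
o=readout.get_obs(); r=o['orientation']; print('t',round(o['t'],2),'p',np.round(o['ee_pos'],2),'yaw',round((2*np.degrees(np.arctan2(r[1],r[0]))-90+90)%180-90,2),'F',np.round(o['ft_force'],2),'M',np.round(o['moment'],3),'w',round(o['width'],2),'g',round(o['grasp_force'],1),'q',np.round(o['qpos'],3))
E
python3 st.py
```

```text
t 3.87 p [522.79  45.56 286.7 ] yaw -49.09 F [ 0.56 -1.85 -0.09] M [-0.427 -0.09  -0.029] w 11.53 g 30.0 q [ 6.400e-02  2.970e-01  1.864e+00 -1.000e-03  9.800e-01  9.220e-01]
```

servo_tool([
  [[1,0,0,0,0,0,0.4],[1,0,0,0,0,0,0.4],[1,0,0,0,0,0,0.4],[1,0,0,0,0,0,0.4],[1,0,0,0,0,0,0.4]],
])

```text
t: 4.28
ee_pos: [522.6, 45.8, 286.7]
orientation: [-2.836, -1.352, -0.0]
ft_force: [-0.1, 0.7, -0.2]
width: 12.0
grasp_force: 30.0
```

```bash
python3 st.py
```

```text
t 4.28 p [522.55  45.83 286.69] yaw -39.03 F [-0.05  0.69 -0.22] M [-0.092  0.04  -0.168] w 11.96 g 30.0 q [0.065 0.297 1.864 0.    0.98  0.746]
```

servo_tool([
  [[1,0,0,0,0,0,0.3],[1,0,0,0,0,0,0.3],[1,0,0,0,0,0,0.2]],
])

```text
t: 4.53
ee_pos: [522.5, 45.9, 286.7]
orientation: [-2.787, -1.449, -0.0]
ft_force: [-0.5, 0.1, 0.6]
width: 12.0
grasp_force: 30.0
```

```bash
python3 st.py
```

```text
t 4.53 p [522.54  45.89 286.72] yaw -35.04 F [-0.5   0.13  0.64] M [-0.092  0.105 -0.144] w 12.01 g 30.0 q [0.065 0.297 1.864 0.    0.98  0.676]
```

servo_tool([
  [[1,0,0,0,0,0,0.2],[1,0,0,0,0,0,0.2]],
])

```text
t: 4.7
ee_pos: [522.5, 45.9, 286.7]
orientation: [-2.761, -1.498, -0.0]
ft_force: [0.3, 0.2, 0.3]
width: 11.8
grasp_force: 30.0
```

```bash
python3 st.py
```

```text
t 4.7 p [522.53  45.87 286.72] yaw -33.04 F [0.34 0.17 0.31] M [ 0.047  0.123 -0.154] w 11.79 g 30.0 q [0.065 0.297 1.864 0.    0.98  0.641]
```

servo_tool([
  [[1,0,0,0,0,0,0.1],[1,0,0,0,0,0,0.1]],
])

```text
t: 4.87
ee_pos: [522.5, 45.9, 286.7]
orientation: [-2.748, -1.521, 0.0]
ft_force: [-0.2, 1.0, 0.9]
width: 11.9
grasp_force: 30.0
```

```bash
python3 st.py
```

```text
t 4.87 p [522.52  45.86 286.68] yaw -32.07 F [-0.23  0.99  0.88] M [ 0.115  0.193 -0.154] w 11.88 g 30.0 q [0.065 0.297 1.864 0.    0.98  0.624]
```

servo_tool([
  [[1,0,0,0,0,0,0.1],[1,0,0,0,0,0,0.1],[1,0,0,0,0,0,0.1]],
])

```text
t: 5.12
ee_pos: [522.5, 45.8, 286.7]
orientation: [-2.728, -1.558, 0.0]
ft_force: [-0.4, 0.6, 0.3]
width: 11.9
grasp_force: 30.0
```

```bash
python3 st.py
```

```text
t 5.12 p [522.53  45.8  286.68] yaw -30.55 F [-0.42  0.58  0.26] M [ 0.128  0.164 -0.108] w 11.95 g 30.0 q [0.065 0.297 1.864 0.    0.98  0.598]
```

servo_tool([
  [[1,0,0,0,0,0,0.1],[1,0,0,0,0,0,0.1],[1,0,0,0,0,0,0.1]],
])

```text
t: 5.37
ee_pos: [522.5, 45.8, 286.7]
orientation: [-2.707, -1.593, 0.0]
ft_force: [-0.1, 1.0, 1.4]
width: 11.5
grasp_force: 30.0
```

```bash
python3 st.py
```

```text
t 5.37 p [522.55  45.78 286.68] yaw -29.05 F [-0.13  0.97  1.42] M [ 0.143  0.231 -0.162] w 11.54 g 30.0 q [0.065 0.297 1.864 0.    0.98  0.572]
```

servo_tool([
  [[1,0,0,0,0,0,0.1],[1,0,0,0,0,0,0.1],[1,0,0,0,0,0,0.1]],
])

```text
t: 5.62
ee_pos: [522.6, 45.7, 286.7]
orientation: [2.686, 1.629, -0.0]
ft_force: [-0.9, 1.2, 1.8]
width: 11.5
grasp_force: 30.0
```

```bash
python3 st.py
```

```text
t 5.62 p [522.59  45.73 286.69] yaw -27.55 F [-0.9   1.18  1.78] M [ 0.08   0.207 -0.063] w 11.53 g 30.0 q [ 0.065  0.297  1.864 -0.     0.98   0.545]
```

servo_tool([
  [[1,0,0,0,0,0,0.1],[1,0,0,0,0,0,0.1],[1,0,0,0,0,0,0.1]],
])

```text
t: 5.87
ee_pos: [522.6, 45.7, 286.7]
orientation: [2.665, 1.664, 0.0]
ft_force: [0.5, 0.5, 1.1]
width: 12.0
grasp_force: 30.0
```

```bash
python3 st.py
```

```text
t 5.87 p [522.63  45.72 286.7 ] yaw -26.04 F [0.51 0.54 1.15] M [-0.015  0.179 -0.144] w 12.01 g 30.0 q [ 0.065  0.297  1.864 -0.     0.98   0.519]
```

servo_tool([
  [[1,0,0,0,0,0,0.1],[1,0,0,0,0,0,0.1],[1,0,0,0,0,0,0.1]],
])

```text
t: 6.12
ee_pos: [522.6, 45.7, 286.7]
orientation: [2.643, 1.698, 0.0]
ft_force: [-0.7, 0.9, 0.4]
width: 11.5
grasp_force: 30.0
```

```bash
python3 st.py
```

```text
t 6.12 p [522.64  45.71 286.68] yaw -24.55 F [-0.66  0.94  0.39] M [-0.04   0.162 -0.14 ] w 11.49 g 30.0 q [ 0.065  0.297  1.864 -0.     0.98   0.493]
```

servo_tool([
  [[1,0,0,0,0,0,0.1],[1,0,0,0,0,0,0.1],[1,0,0,0,0,0,0.1]],
])

```text
t: 6.37
ee_pos: [522.7, 45.7, 286.7]
orientation: [2.62, 1.733, 0.0]
ft_force: [-0.1, -0.4, 0.6]
width: 11.8
grasp_force: 30.0
```

```bash
python3 st.py
```

```text
t 6.37 p [522.66  45.72 286.69] yaw -23.05 F [-0.09 -0.37  0.59] M [-0.102  0.171 -0.103] w 11.77 g 30.0 q [ 0.065  0.297  1.864 -0.     0.98   0.467]
```

servo_tool([
  [[1,0,0,0,0,0,0.1],[1,0,0,0,0,0,0.1],[1,0,0,0,0,0,0.1]],
])

```text
t: 6.62
ee_pos: [522.6, 45.7, 286.7]
orientation: [2.597, 1.767, 0.0]
ft_force: [-1.3, -0.2, 0.8]
width: 11.9
grasp_force: 30.0
```

```bash
python3 st.py
```

```text
t 6.62 p [522.64  45.72 286.69] yaw -21.55 F [-1.32 -0.24  0.76] M [-0.077  0.104 -0.195] w 11.91 g 30.0 q [ 0.065  0.297  1.864 -0.     0.98   0.441]
```

servo_tool([
  [[1,0,0,0,0,0,0.1],[1,0,0,0,0,0,0.1]],
])

```text
t: 6.78
ee_pos: [522.6, 45.7, 286.7]
orientation: [2.582, 1.79, 0.0]
ft_force: [0.0, -0.0, 0.3]
width: 11.9
grasp_force: 30.0
```

```bash
python3 st.py
```

```text
t 6.78 p [522.62  45.75 286.68] yaw -20.55 F [ 0.02 -0.03  0.31] M [-0.124  0.099 -0.128] w 11.94 g 30.0 q [ 0.065  0.297  1.864 -0.     0.98   0.423]
```

servo_tool([
  [[1,0,0,0,0,0,0.1],[1,0,0,0,0,0,0.1],[1,0,0,0,0,0,0.1]],
])

```text
t: 7.03
ee_pos: [522.6, 45.8, 286.7]
orientation: [2.558, 1.823, 0.0]
ft_force: [-0.4, -0.3, 0.7]
width: 11.6
grasp_force: 30.0
```

```bash
python3 st.py
```

```text
t 7.03 p [522.64  45.75 286.69] yaw -19.05 F [-0.44 -0.3   0.72] M [-0.075  0.111 -0.07 ] w 11.62 g 30.0 q [ 0.065  0.297  1.864 -0.     0.98   0.397]
```

servo_tool([
  [[1,0,0,0,0,0,0.1],[1,0,0,0,0,0,0.1],[1,0,0,0,0,0,0.1]],
])

```text
t: 7.28
ee_pos: [522.7, 45.8, 286.7]
orientation: [2.534, 1.856, 0.0]
ft_force: [0.6, 0.5, 0.8]
width: 11.9
grasp_force: 30.0
```

```bash
python3 st.py
```

```text
t 7.28 p [522.67  45.76 286.71] yaw -17.55 F [0.59 0.53 0.81] M [-0.103  0.021 -0.214] w 11.87 g 30.0 q [0.065 0.297 1.864 0.    0.98  0.371]
```

servo_tool([
  [[1,0,0,0,0,0,0.1],[1,0,0,0,0,0,0]],
])

```text
t: 7.45
ee_pos: [522.7, 45.8, 286.7]
orientation: [2.526, 1.867, 0.0]
ft_force: [1.2, -1.1, 0.2]
width: 11.8
grasp_force: 30.0
```

```bash
python3 st.py
```

```text
t 7.45 p [522.73  45.76 286.68] yaw -17.07 F [ 1.22 -1.09  0.19] M [-0.117 -0.069 -0.229] w 11.79 g 30.0 q [0.065 0.297 1.864 0.    0.98  0.362]
```

servo_tool([
  [[1,0,0,0,0,0,0.1],[1,0,0,0,0,0,0]],
])

```text
t: 7.62
ee_pos: [522.8, 45.8, 286.7]
orientation: [2.518, 1.878, 0.001]
ft_force: [2.3, -1.1, 0.1]
width: 11.9
grasp_force: 30.0
```

```bash
python3 st.py
```

```text
t 7.62 p [522.76  45.76 286.7 ] yaw -16.58 F [ 2.31 -1.1   0.1 ] M [-0.105 -0.129 -0.34 ] w 11.86 g 30.0 q [0.065 0.297 1.864 0.    0.98  0.354]
```

The moment has risen to 0.34 N m, which is the first stop. One nudge more, then hold over a second.

servo_tool([
  [[1,0,0,0,0,0,0.06],[1,0,0,0,0,0,0],[1,0,0,0,0,0,0]],
])

```text
t: 7.87
ee_pos: [522.7, 45.8, 286.7]
orientation: [2.514, 1.884, 0.001]
ft_force: [1.5, -0.6, -1.1]
width: 12.1
grasp_force: 30.1
```

```bash
python3 st.py
```

```text
t 7.87 p [522.75  45.77 286.7 ] yaw -16.3 F [ 1.53 -0.57 -1.09] M [-0.117 -0.234 -0.354] w 12.1 g 30.1 q [0.065 0.297 1.864 0.    0.98  0.349]
```

servo_tool([
  [[1,0,0,0,0,0,0],[1,0,0,0,0,0,0],[1,0,0,0,0,0,0],[1,0,0,0,0,0,0],[1,0,0,0,0,0,0]],
])

```text
t: 8.28
ee_pos: [522.7, 45.7, 286.7]
orientation: [2.514, 1.884, 0.001]
ft_force: [3.2, -0.5, -1.7]
width: 11.9
grasp_force: 30.1
```

```bash
python3 st.py
```

```text
t 8.28 p [522.73  45.75 286.71] yaw -16.3 F [ 3.23 -0.48 -1.7 ] M [-0.145 -0.391 -0.389] w 11.89 g 30.1 q [ 0.065  0.297  1.864 -0.     0.98   0.349]
```

servo_tool([
  [[1,0,0,0,0,0,0.02],[1,0,0,0,0,0,0],[1,0,0,0,0,0,0],[1,0,0,0,0,0,0],[1,0,0,0,0,0,0]],
])

```text
t: 8.7
ee_pos: [522.7, 45.8, 286.7]
orientation: [2.512, 1.886, 0.001]
ft_force: [3.2, -0.2, -1.9]
width: 12.0
grasp_force: 30.1
```

servo_tool([
  [[1,0,0,0,0,0,0],[1,0,0,0,0,0,0],[1,0,0,0,0,0,0],[1,0,0,0,0,0,0],[1,0,0,0,0,0,0]],
])

```text
t: 9.12
ee_pos: [522.7, 45.8, 286.7]
orientation: [2.512, 1.886, 0.0]
ft_force: [3.9, -0.2, -0.9]
width: 11.9
grasp_force: 30.1
```

servo_tool([
  [[1,0,0,0,0,0,0],[1,0,0,0,0,0,0],[1,0,0,0,0,0,0],[1,0,0,0,0,0,0],[1,0,0,0,0,0,0]],
])

```text
t: 9.53
ee_pos: [522.7, 45.8, 286.7]
orientation: [2.512, 1.886, 0.0]
ft_force: [4.2, 0.3, -1.9]
width: 12.2
grasp_force: 30.1
```

```bash
python3 st.py
```

```text
t 9.53 p [522.68  45.76 286.7 ] yaw -16.2 F [ 4.19  0.33 -1.91] M [-0.138 -0.766 -0.397] w 12.16 g 30.1 q [0.065 0.297 1.864 0.    0.98  0.347]
```

Held for about 1.9 s at 0.35–0.4 N m. Easing back 1°, then pressing down in steps.

servo_tool([
  [[1,0,0,0,0,0,-0.2],[1,0,0,0,0,0,0],[1,0,0,-0.04,0,0,0],[1,0,0,-0.03,0,0,0],[1,0,0,-0.03,0,0,0]],
])

```text
t: 9.95
ee_pos: [522.7, 45.8, 283.8]
orientation: [2.528, 1.865, 0.0]
ft_force: [0.2, -1.3, 10.3]
width: 11.7
grasp_force: 30.0
```

servo_tool([
  [[1,0,0,0,0,0,0],[1,0,0,0,0,0,0]],
])

```text
t: 10.12
ee_pos: [522.7, 45.8, 283.7]
orientation: [2.528, 1.865, 0.001]
ft_force: [1.0, 0.3, 8.9]
width: 11.7
grasp_force: 30.0
```

```bash
python3 st.py
```

```text
t 10.12 p [522.73  45.77 283.73] yaw -17.17 F [0.97 0.34 8.95] M [-0.229 -0.098 -0.07 ] w 11.68 g 30.0 q [ 0.065  0.301  1.867 -0.     0.973  0.364]
```

servo_tool([
  [[1,0,0,-0.03,0,0,0],[1,0,0,-0.02,0,0,0],[1,0,0,0,0,0,0],[1,0,0,0,0,0,0]],
])

```text
t: 10.45
ee_pos: [522.7, 45.8, 281.9]
orientation: [2.528, 1.865, 0.001]
ft_force: [0.6, -1.0, 10.5]
width: 11.7
grasp_force: 30.0
```

```bash
python3 st.py
```

```text
t 10.45 p [522.71  45.78 281.94] yaw -17.16 F [ 0.6  -1.04 10.51] M [-0.17   0.084 -0.031] w 11.72 g 30.0 q [ 0.065  0.304  1.868 -0.     0.969  0.364]
```

servo_tool([
  [[1,0,0,-0.012,0,0,0],[1,0,0,0,0,0,0.1],[1,0,0,0,0,0,0.1],[1,0,0,0,0,0,0.1],[1,0,0,0,0,0,0]],
])

```text
t: 10.87
ee_pos: [522.7, 45.8, 281.5]
orientation: [2.503, 1.898, 0.001]
ft_force: [0.0, -0.2, 10.7]
width: 11.9
grasp_force: 30.0
```

```bash
python3 st.py
```

```text
t 10.87 p [522.71  45.8  281.55] yaw -15.65 F [ 0.04 -0.21 10.75] M [-0.197  0.128 -0.133] w 11.92 g 30.0 q [ 0.065  0.304  1.869 -0.     0.968  0.338]
```

servo_tool([
  [[1,0,0,0,0,0,0.1],[1,0,0,0,0,0,0.1],[1,0,0,0,0,0,0]],
])

```text
t: 11.12
ee_pos: [522.7, 45.8, 281.6]
orientation: [2.486, 1.92, 0.001]
ft_force: [0.2, -0.2, 11.1]
width: 12.0
grasp_force: 30.0
```

```bash
python3 st.py
```

```text
t 11.12 p [522.71  45.83 281.55] yaw -14.65 F [ 0.24 -0.18 11.11] M [-0.178  0.144 -0.07 ] w 12.01 g 30.0 q [ 0.065  0.304  1.869 -0.     0.968  0.32 ]
```

servo_tool([
  [[1,0,0,0,0,0,0.2],[1,0,0,0,0,0,0.3],[1,0,0,0,0,0,0.4],[1,0,0,0,0,0,0.4],[1,0,0,0,0,0,0.4]],
])

```text
t: 11.53
ee_pos: [522.7, 45.9, 281.5]
orientation: [2.336, 2.1, 0.001]
ft_force: [0.2, -0.3, 11.8]
width: 11.9
grasp_force: 30.0
```

```bash
python3 st.py
```

```text
t 11.53 p [522.65  45.86 281.54] yaw -6.08 F [ 0.22 -0.29 11.78] M [-0.104  0.11  -0.062] w 11.86 g 30.0 q [0.065 0.304 1.869 0.    0.968 0.171]
```

servo_tool([
  [[1,0,0,0,0,0,0.4],[1,0,0,0,0,0,0.4],[1,0,0,0,0,0,0.4],[1,0,0,0,0,0,0.4],[1,0,0,0,0,0,0.4]],
])

```text
t: 11.95
ee_pos: [522.7, 45.9, 281.5]
orientation: [2.144, 2.296, 0.001]
ft_force: [0.1, 0.8, 10.3]
width: 11.9
grasp_force: 30.0
```

```bash
python3 st.py
```

```text
t 11.95 p [522.67  45.88 281.54] yaw 3.92 F [ 0.11  0.75 10.29] M [ 0.008  0.127 -0.101] w 11.87 g 30.0 q [ 0.065  0.304  1.869  0.     0.968 -0.004]
```

Turning on freely. I'll continue to about 55° past the stop.

servo_tool([
  [[1,0,0,0,0,0,0.5],[1,0,0,0,0,0,0.5],[1,0,0,0,0,0,0.5],[1,0,0,0,0,0,0.5],[1,0,0,0,0,0,0.5]],
])

```text
t: 12.37
ee_pos: [522.6, 45.9, 281.5]
orientation: [1.881, 2.516, 0.001]
ft_force: [-0.2, -0.9, 10.5]
width: 11.8
grasp_force: 30.0
```

```bash
python3 st.py
```

```text
t 12.37 p [522.63  45.89 281.53] yaw 16.45 F [-0.19 -0.91 10.53] M [-0.056  0.184 -0.087] w 11.78 g 30.0 q [ 0.065  0.304  1.869  0.     0.968 -0.222]
```

servo_tool([
  [[1,0,0,0,0,0,0.5],[1,0,0,0,0,0,0.5],[1,0,0,0,0,0,0.5],[1,0,0,0,0,0,0.5],[1,0,0,0,0,0,0.5]],
])

```text
t: 12.78
ee_pos: [522.7, 45.9, 281.6]
orientation: [1.595, 2.706, 0.001]
ft_force: [-0.6, -0.7, 11.6]
width: 12.1
grasp_force: 30.0
```

servo_tool([
  [[1,0,0,0,0,0,0.5],[1,0,0,0,0,0,0.5],[1,0,0,0,0,0,0.5],[1,0,0,0,0,0,0.5],[1,0,0,0,0,0,0]],
])

```text
t: 13.2
ee_pos: [522.6, 45.9, 281.5]
orientation: [1.353, 2.835, 0.0]
ft_force: [-0.4, -0.1, 11.6]
width: 11.4
grasp_force: 30.0
```

```bash
python3 st.py
```

```text
t 13.2 p [522.64  45.88 281.53] yaw 38.96 F [-0.39 -0.08 11.59] M [-0.051  0.074 -0.023] w 11.38 g 30.0 q [ 0.065  0.304  1.869  0.     0.968 -0.615]
```

55.5° (0.97 rad) past the stop. Lifting gently.

servo_tool([
  [[1,0,0,0.05,0,0,0],[1,0,0,0.05,0,0,0],[1,0,0,0.05,0,0,0],[1,0,0,0.06,0,0,0],[1,0,0,0.06,0,0,0]],
])

```text
t: 13.62
ee_pos: [521.7, 45.8, 291.0]
orientation: [-1.356, -2.832, 0.002]
ft_force: [0.6, 0.1, -3.1]
width: 12.0
grasp_force: 30.0
```

```bash
python3 st.py
```

```text
t 13.62 p [521.73  45.8  290.98] yaw 38.83 F [ 0.62  0.06 -3.08] M [ 0.012 -0.09   0.028] w 11.98 g 30.0 q [ 0.065  0.291  1.862  0.     0.991 -0.613]
```

servo_tool([
  [[1,0,0,0.15,0,0,0],[1,0,0,0.2,0,0,0],[1,0,0,0.25,0,0,0],[1,0,0,0.25,0,0,0],[1,0,0,0.15,0,0,0]],
])

```text
t: 14.03
ee_pos: [522.8, 45.7, 332.6]
orientation: [1.357, 2.832, 0.001]
ft_force: [-0.5, -0.0, -2.4]
width: 12.0
grasp_force: 30.0
```

```bash
python3 st.py; python3 -c "
from h import *
save('scene','s1.png')
o=readout.get_obs(); print(o['ee_pos'])
a=cv2.imread('pics/s1.png'); cv2.imwrite('pics/s1c.png',cv2.resize(a[90:270,180:430],None,fx=3,fy=3))"
```

```text
t 14.03 p [522.79  45.75 332.61] yaw 38.81 F [-0.49 -0.04 -2.41] M [-0.067  0.047  0.002] w 12.02 g 30.0 q [ 0.065  0.239  1.823 -0.     1.078 -0.613]
[523.24934611  45.82366778 333.44718364]
```

View pics/s1c.png

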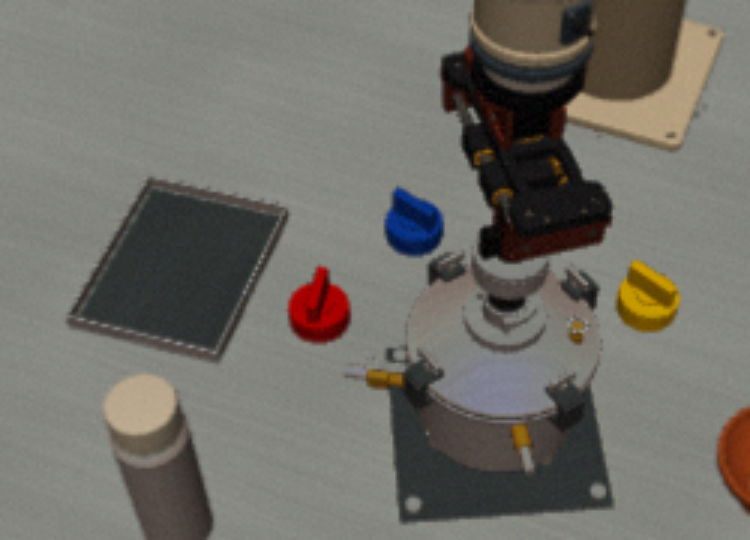

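The steel cap is off and hangs upright in the gripper; the bare neck shows at crop (505,310). On to the tray at (468,−312).

servo_tool([
  [[1,-0.05,-0.3,0,0,0,0],[1,-0.09,-0.6,0,0,0,0],[1,-0.09,-0.6,0,0,0,0],[1,-0.09,-0.6,0,0,0,0],[1,-0.09,-0.6,0,0,0,0]],
])

```text
t: 14.5
ee_pos: [505.3, -63.8, 330.6]
orientation: [-1.356, -2.833, 0.001]
ft_force: [0.1, 0.4, -1.4]
width: 11.9
grasp_force: 30.0
```

servo_tool([
  [[1,-0.09,-0.6,0,0,0,0],[1,-0.09,-0.6,0,0,0,0],[1,-0.09,-0.6,0,0,0,0],[1,-0.09,-0.6,0,0,0,0],[1,-0.09,-0.6,0,0,0,0]],
])

```text
t: 14.92
ee_pos: [487.1, -183.9, 330.6]
orientation: [-1.357, -2.832, 0.0]
ft_force: [1.2, -0.3, -1.9]
width: 11.8
grasp_force: 30.0
```

servo_tool([
  [[1,-0.09,-0.6,0,0,0,0],[1,-0.09,-0.6,0,0,0,0],[1,-0.09,-0.6,0,0,0,0],[1,-0.09,-0.6,0,0,0,0],[1,-0.09,-0.3,0,0,0,0]],
])

```text
t: 15.33
ee_pos: [469.2, -292.9, 330.6]
orientation: [-1.359, -2.832, 0.001]
ft_force: [-0.1, 0.7, -2.7]
width: 11.7
grasp_force: 30.0
```

```bash
python3 st.py
```

```text
t 15.33 p [ 469.23 -292.86  330.64] yaw 38.72 F [-0.11  0.72 -2.68] M [-0.063  0.004 -0.025] w 11.7 g 30.0 q [-5.790e-01  2.850e-01  1.765e+00 -1.000e-03  1.092e+00 -1.255e+00]
```

servo_tool([
  [[1,0,-0.15,-0.4,0,0,0],[1,0,-0.15,-0.6,0,0,0],[1,0,-0.1,-0.7,0,0,0],[1,0,-0.08,-0.7,0,0,0],[1,0,0,-0.7,0,0,0]],
])

```text
t: 15.75
ee_pos: [469.6, -309.9, 205.8]
orientation: [1.358, 2.833, -0.0]
ft_force: [-0.1, -0.0, -3.1]
width: 11.8
grasp_force: 30.0
```

servo_tool([
  [[1,0,0,-0.7,0,0,0],[1,0,0,-0.5,0,0,0],[1,0,0,-0.4,0,0,0],[1,0,0,-0.3,0,0,0],[1,0,0,-0.1,0,0,0]],
])

```text
t: 16.17
ee_pos: [469.1, -308.8, 125.0]
orientation: [-1.356, -2.83, -0.001]
ft_force: [-0.3, 0.5, -1.7]
width: 11.9
grasp_force: 30.0
```

servo_tool([
  [[1,0,0,0,0,0,0],[1,0,0,0,0,0,0]],
])

```text
t: 16.33
ee_pos: [470.4, -309.7, 127.5]
orientation: [1.357, 2.833, -0.0]
ft_force: [0.8, -0.2, -2.3]
width: 11.8
grasp_force: 30.0
```

```bash
python3 st.py; python3 -c "
from h import *
save('scene','s2.png')
a=cv2.imread('pics/s2.png'); cv2.imwrite('pics/s2c.png',cv2.resize(a[110:260,150:350],None,fx=4,fy=4))"
```

```text
t 16.33 p [ 470.43 -309.65  127.51] yaw 38.8 F [ 0.79 -0.19 -2.34] M [-0.034  0.032 -0.038] w 11.82 g 30.0 q [-0.603  0.59   1.86   0.     0.691 -1.281]
```

View pics/s2c.png

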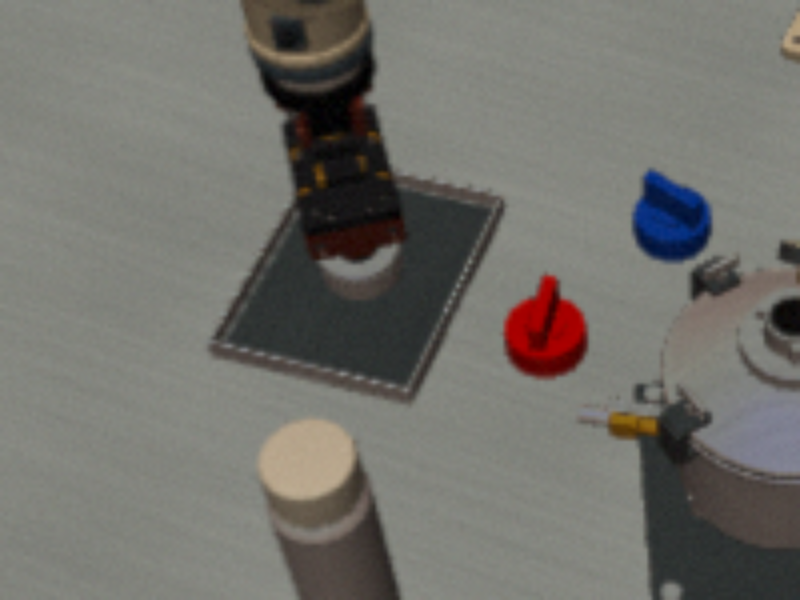

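The cap hangs upright over the middle of the tray, near crop (360,275). I'm lowering slowly until contact.

servo_tool([
  [[1,0,0,-0.1,0,0,0],[1,0,0,-0.1,0,0,0],[1,0,0,-0.08,0,0,0],[1,0,0,-0.03,0,0,0],[1,0,0,-0.02,0,0,0]],
])

```text
t: 16.8
ee_pos: [470.1, -309.3, 113.6]
orientation: [-1.357, -2.833, -0.0]
ft_force: [0.6, 0.6, -2.5]
width: 11.8
grasp_force: 30.0
```

servo_tool([
  [[1,0,0,-0.02,0,0,0],[1,0,0,-0.02,0,0,0]],
])

```text
t: 16.97
ee_pos: [470.2, -309.5, 112.2]
orientation: [1.357, 2.833, -0.0]
ft_force: [0.1, 0.6, -2.5]
width: 11.6
grasp_force: 30.0
```

servo_tool([
  [[1,0,0,-0.01,0,0,0],[1,0,0,-0.01,0,0,0]],
])

```text
t: 17.13
ee_pos: [470.3, -309.4, 111.6]
orientation: [-1.357, -2.833, -0.0]
ft_force: [-1.9, 1.6, 5.8]
width: 11.8
grasp_force: 30.0
```

Contact at z = 111.6 (expected 111.7), 6–8 N. Releasing.

servo_tool([
  [[0.6,0,0,0,0,0,0],[0.5,0,0,0,0,0,0],[0,0,0,0,0,0,0],[-0.3,0,0,0,0,0,0],[-0.3,0,0,0,0,0,0]],
])

```text
t: 17.55
ee_pos: [470.2, -309.5, 111.5]
orientation: [1.357, 2.833, -0.0]
ft_force: [0.3, 0.2, -0.2]
width: 38.6
grasp_force: 0.0
```

servo_tool([
  [[-0.3,0,0,0,0,0,0],[-0.3,0,0,0,0,0,0],[-0.3,0,0,0.1,0,0,0],[-0.3,0,0,0.3,0,0,0],[-0.3,0,0,0.5,0,0,0]],
])

```text
t: 17.97
ee_pos: [469.3, -308.9, 146.9]
orientation: [-1.356, -2.83, -0.001]
ft_force: [-0.6, 0.2, -0.6]
width: 56.9
grasp_force: 0.0
```

servo_tool([
  [[-0.3,0,0,0.6,0,0,0],[-0.3,0,0,0.7,0,0,0],[-0.3,0,0,0.7,0,0,0],[-0.3,0,0,0.5,0,0,0],[-0.3,0,0,0,0,0,0]],
])

```text
t: 18.38
ee_pos: [472.0, -310.7, 252.9]
orientation: [1.354, 2.826, -0.002]
ft_force: [0.7, -0.2, 0.6]
width: 57.2
grasp_force: 0.0
```

```bash
python3 st.py; python3 -c "
from h import *
save('scene','s3.png')
a=cv2.imread('pics/s3.png'); cv2.imwrite('pics/s3c.png',cv2.resize(a[90:340,150:500],None,fx=2.2,fy=2.2))"
```

```text
t 18.38 p [ 471.97 -310.66  252.86] yaw 38.8 F [ 0.73 -0.23  0.58] M [-0.05   0.032 -0.05 ] w 57.19 g 0.0 q [-0.603  0.397  1.806 -0.     0.93  -1.28 ]
```

View pics/s3c.png

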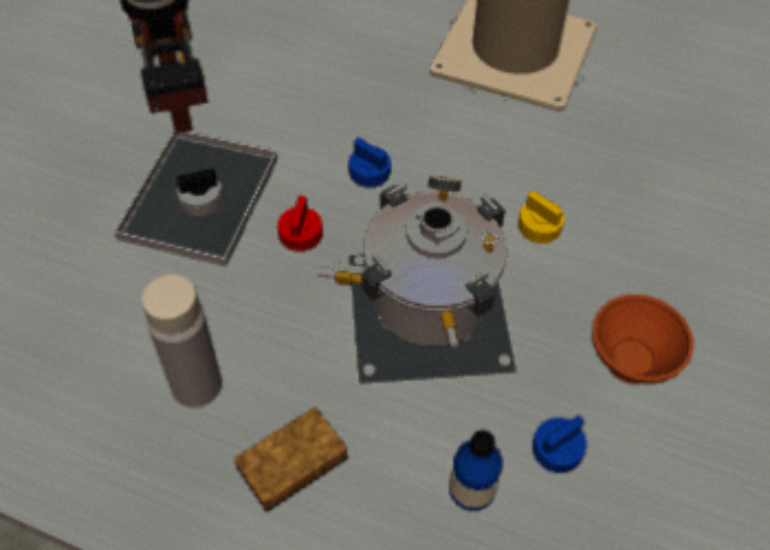

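The cap lies flat, grip up, in the middle of the tray at crop (198,193). The gripper is clear above it and nothing else has moved.

```bash
python3 -c "
from workcell import close_job
print(close_job())"
```

```text
the job is handed in; nothing more can be done
None
```

The job is handed in: I held the cap at the first stop for about 1.9 s at 0.35–0.4 N m, pressed it down at about 11 N, turned it past the stop and lifted it off; it now lies grip up in the middle of the tray, with nothing else visibly moved, though the hand-in returned no verdict.

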